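# Empty the hanging bin into the feed hopper

## Robot

A 6-joint arm with a two-finger parallel gripper is mounted at the origin on the work surface. World frame = base frame: x ahead of the robot, y to its left, z up, the work surface at z = 0. Lengths are in m, angles in rad, forces in N, time in s.
With the tool pointing down it reaches from about 0.225 to 0.875 m from the base axis. Payload 3.4 kg.
Tool frame: the origin (TCP) lies between the finger pads, 19 mm behind the fingertips; this is the grasp point; z points along the fingers, y is the line along which they close (so a half turn about z gives the same grasp; the last joint's range is limited). The gripper opens to 85 mm and grips with 20 to 120 N. Pads are 22 mm wide; open, the fingers measure 114 mm over their backs; the gripper's body (76 mm by 85 mm) begins 54 mm behind the grasp point. The pads swing forward as they close: fully open they stand 13 mm farther back than shut.
Start: joints at [-1.233, 0.276, 1.505, -0, 1.361, -0.121], TCP at [0.255, -0.516, 0.25] pointing down, gripper open.
Joint ranges: [-2.89, 2.89], [-0.75, 2.08], [0.22, 2.7], [-1.18, 4.32], [0.11, 2.71], [-2.7, 2.7]. Speed limits (rad/s): [2.57, 2.57, 3.14, 3.14, 3.14, 3.14].

## Interface

Orientations are given as a unit quaternion [w, x, y, z].
In Python, from rig import status, get_image, job gives the robot as it stands.
- The arm moves only by the tool apply_moves, never from a script. Its arguments are lists of equal length, an entry for each row: "xyz": the shift along the tool's x, y, z each as a share of 0.3 m, from -1 to 1, a list of three; "rot": the turn, a rotation vector about the tool's x, y, z each as a share of 60 degrees, from -1 to 1, a list of three; "hand": the opening, from -1 (shut) to 1 (fully open). A call has 1 to 8 rows; each row shifts and turns the commanded pose from where the row before left it, along the tool's axes as they then stand; what a row does not reach is not made up. A row lasts 1/8 s, in which the tool goes at most 62.5 mm and 10.7 degrees, less where a joint would pass 70% of its speed; a pose out of reach is approached as far as the arm can. A call with a number of a shift or a turn outside -1 to 1 is refused whole. A call with a gripper value outside its range is refused whole. The fingers move at their own pace and stop on an object; "force" is the grip in N (left out, the last holds). Time passes only in rows, so rows that do not move let the fingers close. It gives the time, the measured TCP pose, the force, the opening and the grip force at its end, in the units of the state.
- status.get_state(): the state, without advancing time (a new reading comes with each control period).
- get_image(name): name is "scene" or "top" or "wrist"; returns a dict with "pixels" (420x560x3 uint8, red, green, blue), "fovy" (degrees; the focal length in pixels is half the picture's height over the tangent of half this angle, whatever the lens; pixels are square), "cx", "cy" (the principal point, pixels), "origin" and "orientation" of the camera in the world; the wrist camera has in their place "tool_from_camera" (4x4, takes a point from camera to tool coordinates, whose origin is the TCP and whose axes are the flange's). Camera axes: x right, y down, z forward; pixel columns grow to the right and rows downward; lengths in m; the calibration is good to about 2 mm. A picture is of the moment at which its call begins: read the wrist's pose just before it. There is no depth.
- job.sign_off(): hands the job in; it is judged then, once.
The state is a dict: "clock": time; "qpos": joint angles; "qd": joint speeds; "effort": joint torques, N m; "position": TCP position; "ee_rot": TCP orientation; "contact_force": force on the tool from outside, world axes, zero at the start; "moment": the same for the moment, N m; "width": finger opening in m; "gripper_force": force on a finger pad.
Only numpy, scipy, OpenCV 4.12 (cv2) and the standard library are available. Lean on these libraries where they do the work, as an engineer would, in place of code of your own. Each camera call takes 0.05 s, during which the arm holds its last target. There are 200 camera calls.

## Task

Lift the hanging bin up and off its rack with the four clamp castings still in it, carry it over to the feed hopper and tip all four castings into the hopper. Then stand the empty bin upright in about the middle of the plywood board and let go; put it down rather than dropping it, and leave the other things on the bench where they are.

Things in the scene. Friction and masses are not known exactly. Their poses are not given: they have to be found in the camera images.
- bin: Sheet-steel hang-on bin, x -72 to +60 mm, 160 mm wide (y), 0.34 kg, four castings in it. Origin on its flat underside; z up, -x is its low open front, towards the robot. Walls and floor 4 mm; sides 54 mm high, back plate (x = 56 to 60 mm) 110 mm; at the front the floor only ramps up 8 mm. At first it hangs upright on the rack, underside 40 mm above the bench. It can stand on its underside.
- bin_hooks (a point): Midway between the bin's two steel hooks (y = +-60 mm, 24 mm wide), under their tops, 106 mm above the bin's underside, 70 mm behind its origin. They reach 24 mm back from the back plate, over the rack's upper rail, and turn down 22 mm: the bin must rise more than 22 mm to come off; nothing else holds it.
- bin_grip (a point): Point in the pale wooden grip on top of the bin's back plate: 16 mm thick (bin's x), 70 mm wide (y), from 109 to 163 mm above the underside. The point is 145 mm above the underside, 58 mm behind the origin (+x): a good place for the TCP, fingers closing along the bin's x. Axes as the bin.
- bin_lip (a point): Middle of the bin's front edge, the end of its floor's ramp (no wall): 72 mm in front (-x) of the bin's origin and 11 mm above its underside. The castings leave the bin over this edge when the front is tipped down. Axes as the bin.
- rack: Fixed steel rack on the bench, 220 mm wide (y), with two level square rails (14 mm) along y between two posts, the upper at x = +15 to +30 mm, the lower at +9 to +24 mm; origin: centre under the rails' middle, x away from the front. The upper rail's top is 146 mm above the bench, the lower one's 74 mm; nothing of the rack stands higher than 146 mm. The bin hangs on its front (-x) side.
- hopper: Fixed sheet-steel feed hopper on a grey feeder base; origin: centre of its underside on the bench, z up. Square mouth, 200 mm inside, opening upward, rim 140 mm above the bench; its four walls slope in to a closed floor of about 115 mm square, 56 mm above the bench. Nothing of it stands higher than the rim.
- hopper_mouth (a point): Centre of the hopper's mouth, level with the rim, 140 mm above the bench.
- board: Plywood board lying fixed on the bench, 200 mm (x) by 180 mm (y), 6 mm thick; origin: centre of its underside.
- board_top (a point): Centre of the board's upper face, 6 mm above the bench.
- casting0: One of four alike chunky aluminium clamp castings, 34 x 60 x 28 mm (x, y, z), U-shaped, about 90 g; origin: its centre. Loose in the bin at the start; they slide and roll out when the bin is tipped steeply (all are out by 65 degrees).
- casting1: One of four alike chunky aluminium clamp castings, 34 x 60 x 28 mm (x, y, z), U-shaped, about 90 g; origin: its centre. Loose in the bin at the start; they slide and roll out when the bin is tipped steeply (all are out by 65 degrees).
- casting2: One of four alike chunky aluminium clamp castings, 34 x 60 x 28 mm (x, y, z), U-shaped, about 90 g; origin: its centre. Loose in the bin at the start; they slide and roll out when the bin is tipped steeply (all are out by 65 degrees).
- casting3: One of four alike chunky aluminium clamp castings, 34 x 60 x 28 mm (x, y, z), U-shaped, about 90 g; origin: its centre. Loose in the bin at the start; they slide and roll out when the bin is tipped steeply (all are out by 65 degrees).
- bolt: Bystander on the bench: brass hanging bolt, hexagon head 26 mm, 111 mm long, lying along its x axis; origin on the bench below its middle.
- disc_holder: Bystander on the bench: flat blue plastic ring 120 mm across, 10 mm high, with a tab along its +x axis reaching 96 mm from the centre; origin at the centre of its underside.
- reflector: Bystander on the bench: pressed tin bowl-shaped reflector, 120 mm across, 45 mm high, standing mouth up; origin at the centre of its underside.
- socket: Bystander on the bench: white ceramic lamp socket, 60 mm across, 57 mm high, standing; origin at the centre of its underside.
- wrench: Bystander on the bench: steel wrench 190 mm long, lying along its x axis; origin on its underside.
- tape_roll: Bystander on the bench: grey tape roll, 100 mm across, 50 mm high, lying flat; origin at the centre of its underside.
Mind the look-alikes: they are no part of the job. What is shaped like the bin but turquoise is not meant. Leave any black look-alike of the casting3 alone.

How it is judged:
By the outcome, as a careful person would: the job done as asked, in the order asked, and still so for the second after the job is handed in, with the robot touching nothing.
It also fails if it takes over 64 s, if anything falls off the work surface, if the arm or the gripper's body presses on something with over 40 N, if the wrist force passes 120 N, or if a joint passes its speed limit or range.

## Working session

There is one attempt and no reset: what is moved stays moved. The work goes in short steps, Python scripts to look and compute and a tool call to move; the robot and the scene stay as the last step left them, time stands still between calls to the robot, and variables do not carry over. Pictures are saved under pics/ and viewed, at most 10 in all, crops included, and the job is handed in when it is done.

Besides the shell and the picture viewer there is one more tool, called by a JSON object that holds its "fn" and its "kwargs". apply_moves: Moves the arm, as the interface text tells. Its arguments: {"type":"object","properties":{"xyz":{"type":"array","items":{"type":"array","items":{"type":"number","minimum":-1,"maximum":1}}},"rot":{"type":"array","items":{"type":"array","items":{"type":"number","minimum":-1,"maximum":1}}},"hand":{"type":"array","items":{"type":"number"}},"force":{"type":"number"}},"required":["xyz","rot","hand"]}

```bash
mkdir -p pics; ls; cat > h.py <<'E'
import numpy as np, cv2
from rig import status,get_image,job
from scipy.spatial.transform import Rotation as R
def q(a): return R.from_quat([a[1],a[2],a[3],a[0]])
def snap(n,f):
    im=get_image(n); cv2.imwrite(f,im["pixels"][:,:,::-1]); return im
def cam(im):
    f=im["pixels"].shape[0]/2/np.tan(np.radians(im["fovy"])/2)
    return f,im["cx"],im["cy"],np.array(im["origin"]),q(im["orientation"])
def ray(c,u,v,z):
    f,cx,cy,o,r=c; d=r.apply([(u-cx)/f,(v-cy)/f,1]); return o+d*(z-o[2])/d[2]
def proj(c,p):
    f,cx,cy,o,r=c; d=r.inv().apply(np.array(p)-o); return d[...,0]/d[...,2]*f+cx,d[...,1]/d[...,2]*f+cy
E
python3 - <<'E'
from h import *
import pickle
for n in("scene","top"):
    im=snap(n,f"pics/{n}0.png"); c=cam(im); pickle.dump(c,open(n+".pkl","wb")); print(n,c[0],c[3],c[4].as_matrix().round(3))
s=status.get_state(); print(s)
E
```

```text
pics
scene 407.1723072029523 [ 1.24074964 -0.24500341  1.36527441] [[ 0.354  0.795 -0.493]
 [ 0.935 -0.31   0.173]
 [-0.015 -0.522 -0.853]]
top 495.687609740488 [ 0.35320897 -0.0222926   1.52922313] [[-0.014 -0.993  0.118]
 [-1.     0.015  0.004]
 [-0.006 -0.118 -0.993]]
{'clock': 0.1, 'qpos': array([-1.23301341e+00,  2.76514449e-01,  1.50599622e+00,  2.86508595e-05,
        1.36070800e+00, -1.20963045e-01]), 'qd': array([ 0.00185096, -0.00137948, -0.00043249,  0.00128731, -0.00036942,
       -0.00056335]), 'effort': array([ 1.63211513e-03, -4.17698157e+01, -2.46405047e+01, -9.16372778e-05,
        5.73500904e-03,  9.15562964e-06]), 'position': array([ 0.25450054, -0.51512212,  0.24924017]), 'ee_rot': array([-8.09750968e-04,  9.73809510e-01,  2.27363976e-01, -7.40398420e-05]), 'contact_force': array([-0.65830741, -0.18863012,  0.25463499]), 'moment': array([0.00505885, 0.00864221, 0.02915805]), 'gripper_force': 0.0, 'width': 0.08531336087459124}
```

View pics/top0.png

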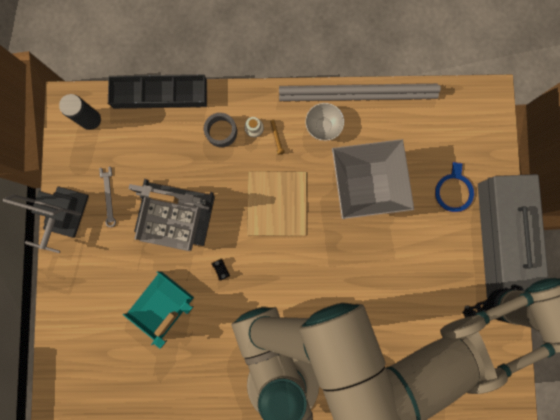

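View pics/scene0.png

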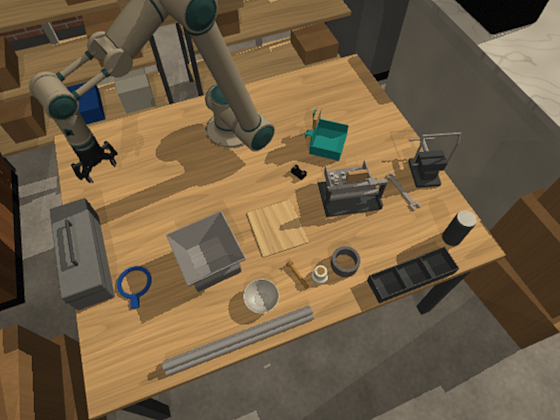

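The top view (up = +x, left = +y) shows the bin with its castings at about (172,218), the board at (278,203), the hopper at (372,178) and the turquoise look-alike at (160,308). I'll zoom in on the bin.

```bash
python3 - <<'E'
from h import *
a=cv2.imread("pics/top0.png")[170:260,120:230]; b=cv2.imread("pics/scene0.png")[145:225,310:400]
a=cv2.resize(a,(440*1,360),interpolation=3); b=cv2.resize(b,(360,320),interpolation=3)
o=np.zeros((360,800,3),np.uint8); o[:,:440]=a; o[:320,440:]=b; cv2.imwrite("pics/c.png",o)
import pickle
c=pickle.load(open("top.pkl","rb"))
im=cv2.imread("pics/top0.png"); hsv=cv2.cvtColor(im,cv2.COLOR_BGR2HSV)
print([hsv[y,x] for x,y in((278,215),(260,180),(230,200),(360,160),(372,180),(200,240))])
E
```

```text
[array([ 17, 127, 186], dtype=uint8), array([ 17, 127, 187], dtype=uint8), array([ 15, 141, 112], dtype=uint8), array([15, 45, 80], dtype=uint8), array([ 14,  45, 107], dtype=uint8), array([20, 20, 39], dtype=uint8)]
```

View pics/c.png

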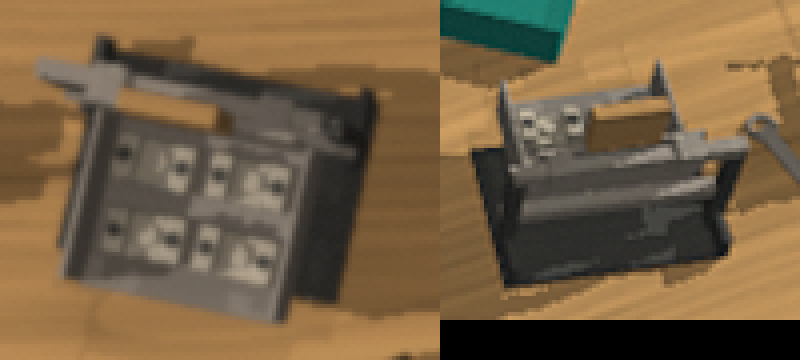

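The crop shows the pale grip's top face centred near image (162,198), and the bin's front edge running from (136,240) to (190,250), a yaw of about -12°. Next I'll compute positions.

```bash
python3 - <<'E'
from h import *
import pickle
c=pickle.load(open("top.pkl","rb")); s=pickle.load(open("scene.pkl","rb"))
P=lambda l,z:np.array([ray(c,u,v,z) for u,v in l])
def yaw(a,b): d=a-b; return np.degrees(np.arctan2(-d[0],d[1]))
h=P([(333,147),(408,142),(412,210),(341,217)],.14); print("hop",h.round(3).tolist(),h.mean(0))
b=P([(249,172),(306,171),(307,236),(248,236)],.006); print("board",b.round(3).tolist(),b.mean(0))
g=ray(c,162.5,198,.203); print("grip",g)
f=P([(136.2,239.5),(190,250.5)],.051); print("front",f,f.mean(0),yaw(f[0],f[1]))
r=P([(130,187),(209,207.5)],.146); print("rail",r,r.mean(0),yaw(r[0],r[1]))
# scene view of grip top: crop pixels /4 + (310,145)
k=ray(s,310+(627-440)/4,145+105/4,.203); print("grip scene",k)
hs=cv2.cvtColor(cv2.imread("pics/top0.png"),cv2.COLOR_BGR2HSV)
m=cv2.inRange(hs,(5,100,130),(25,255,255))[185:210,140:185]
ys=np.where(hs[240:,:,1]>0)
for z in(.05,.1):print()
E
```

```text
hop [[0.686, -0.155, 0.14], [0.697, -0.37, 0.14], [0.501, -0.372, 0.14], [0.484, -0.172, 0.14]] [ 0.59214821 -0.26712649  0.14      ]
board [[0.642, 0.097, 0.006], [0.643, -0.081, 0.006], [0.44, -0.08, 0.006], [0.443, 0.101, 0.006]] [0.54193989 0.00890266 0.006     ]
grip [0.53715373 0.31557042 0.203     ]
front [[0.43440983 0.43099406 0.051     ]
 [0.3993858  0.26997438 0.051     ]] [0.41689782 0.35048422 0.051     ] -12.271483277851726
rail [[0.57784099 0.42262175 0.146     ]
 [0.51613688 0.1987525  0.146     ]] [0.54698894 0.31068712 0.146     ] -15.40957433905075
grip scene [0.5409434  0.31547764 0.203     ]
```

{"fn": "apply_moves", "kwargs": {"xyz": [[0.13,-0.13,-0.03],[0.13,-0.13,-0.03],[0.13,-0.13,-0.03],[0.13,-0.13,-0.03],[0.13,-0.13,-0.03],[0.13,-0.13,-0.03],[0.13,-0.13,0],[0.13,-0.13,0]], "rot": [[0,0,0],[0,0,0],[0,0,0],[0,0,0],[0,0,0],[0,0,0],[0,0,0],[0,0,0]], "hand": [1,1,1,1,1,1,1,1]}}

```text
clock: 1.1
position: [0.3963, -0.0959, 0.304]
ee_rot: [0.0, 0.974, 0.227, 0.0]
contact_force: [-0.1, -0.4, -0.3]
width: 0.0858
gripper_force: 0.0
```

```bash
cat >> h.py <<'E'
import json,os
def log():
    s=status.get_state(); open("log.jsonl","a").write(json.dumps([list(map(float,s[k])) for k in("qpos","position","ee_rot")])+"\n"); return s
def to(p,yaw=None,tilt=0,verbose=1):
    "tool-frame shift (share of .3 m) and turn (share of 60deg) to reach p with tool y at yaw (deg) = bin x, tilted front-down by tilt"
    s=log(); r=q(s["ee_rot"]); d=r.inv().apply(np.array(p)-s["position"])/.3
    y=np.radians(yaw); T=np.array([[-np.sin(y),np.cos(y),0],[np.cos(y),np.sin(y),0],[0,0,-1]]).T
    Rt=R.from_euler('z',yaw,degrees=True)*R.from_euler('y',-tilt,degrees=True)*R.from_euler('z',-yaw,degrees=True)*R.from_matrix(T)
    print("t",round(s["clock"],2),"pos",s["position"].round(4),"q",s["qpos"].round(3),"F",s["contact_force"].round(1),"w",round(s["width"],4))
    print("shift",d.round(3),"turn",((r.inv()*Rt).as_rotvec()/np.radians(60)).round(3))
E
python3 -c "
from h import *
to([.538,.318,.31],-12)"
```

```text
t 1.1 pos [ 0.3963 -0.0959  0.304 ] q [-0.408 -0.012  1.718 -0.     1.435  0.704] F [-0.1 -0.4 -0.3] w 0.0858
shift [ 1.034 -1.028 -0.02 ] turn [ 0.001 -0.    -0.862]
```

{"fn": "apply_moves", "kwargs": {"xyz": [[0.13,-0.13,0],[0.13,-0.13,0],[0.13,-0.13,0],[0.13,-0.13,0],[0.13,-0.13,0],[0.13,-0.13,0],[0.13,-0.13,0],[0.12,-0.12,0]], "rot": [[0,0,0],[0,0,0],[0,0,0],[0,0,0],[0,0,0],[0,0,0],[0,0,0],[0,0,0]], "hand": [1,1,1,1,1,1,1,1]}}

```text
clock: 2.1
position: [0.5366, 0.3182, 0.3033]
ee_rot: [0.0, 0.974, 0.228, -0.0]
contact_force: [0.9, 0.0, -0.1]
width: 0.0854
gripper_force: 0.0
```

{"fn": "apply_moves", "kwargs": {"xyz": [[0,0,0],[0,0,0],[0,0,0],[0,0,0],[0,0,0],[0,0,0],[0,0,0]], "rot": [[0,0,-0.15],[0,0,-0.15],[0,0,-0.15],[0,0,-0.15],[0,0,-0.15],[0,0,-0.11],[0,0,0]], "hand": [1,1,1,1,1,1,1]}}

```text
clock: 2.98
position: [0.5362, 0.3162, 0.3034]
ee_rot: [-0.0, 0.778, 0.628, -0.001]
contact_force: [0.5, -0.7, -0.1]
width: 0.0854
gripper_force: 0.0
```

```bash
python3 -c "
from h import *
to([.538,.318,.31],-12)
im=get_image('wrist'); cv2.imwrite('pics/w1.png',im['pixels'][:,:,::-1]); print(im['tool_from_camera'],im['fovy'],im['cx'],im['cy'])
import pickle; s=status.get_state(); T=np.array(im['tool_from_camera']); r=q(s['ee_rot'])
f=210/np.tan(np.radians(im['fovy'])/2); pickle.dump((f,im['cx'],im['cy'],s['position']+r.apply(T[:3,3]),r*R.from_matrix(T[:3,:3])),open('w1.pkl','wb'))"
```

```text
t 2.98 pos [0.5362 0.3162 0.3034] q [ 0.421  0.326  1.301 -0.     1.516  0.634] F [ 0.5 -0.7 -0.1] w 0.0854
shift [ 0.007  0.005 -0.022] turn [-0.001  0.001 -0.003]
[[-8.69974354e-05 -9.56694593e-01 -2.91093538e-01  7.43278300e-02]
 [ 9.99999967e-01 -1.54097238e-04  2.07584689e-04  1.31499560e-03]
 [-2.43451859e-04 -2.91093510e-01  9.56694575e-01 -1.23252739e-01]
 [ 0.00000000e+00  0.00000000e+00  0.00000000e+00  1.00000000e+00]] 70.68934811049448 281.97238105941494 212.924751247852
```

View pics/w1.png

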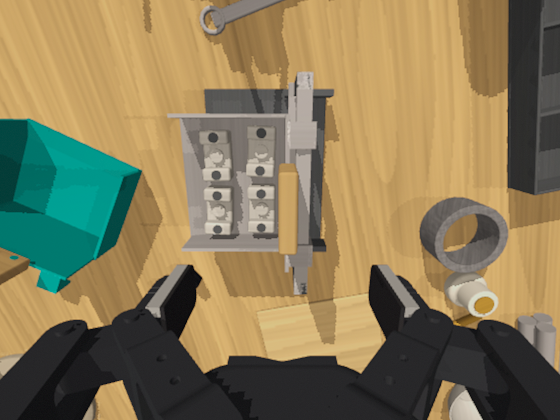

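The wrist view shows the grip spanning (281,164) to (297,253), nearly vertical in the picture, so the yaw is right to about 1°. I'll turn that into a position.

```bash
python3 - <<'E'
from h import *
import pickle
c=pickle.load(open("w1.pkl","rb"))
im=cv2.imread("pics/w1.png"); hs=cv2.cvtColor(im,cv2.COLOR_BGR2HSV)
m=cv2.inRange(hs,(10,90,90),(28,255,255)); sub=np.zeros_like(m); sub[155:262,274:298]=m[155:262,274:298]
n,l,st,ce=cv2.connectedComponentsWithStats(sub); i=1+st[1:,4].argmax(); print(st[i],ce[i])
for v in range(170,250,16): print(v,[hs[v,x].tolist() for x in range(276,302,2)])
pts=np.argwhere(l==i)[:,::-1]; print(cv2.minAreaRect(pts.astype(np.float32)))
g=ray(c,*ce[i],.203); print(g); to([g[0],g[1],.185],-12)
E
```

```text
[ 274  163   24   99 1857] [287.0726979  211.01507808]
170 [[14, 28, 120], [15, 82, 137], [18, 133, 174], [18, 131, 177], [18, 130, 176], [18, 133, 175], [18, 132, 174], [18, 132, 172], [19, 132, 172], [18, 131, 171], [17, 119, 158], [13, 22, 182], [15, 26, 179]]
186 [[13, 26, 119], [17, 112, 157], [19, 126, 196], [19, 126, 203], [18, 126, 204], [18, 124, 201], [19, 127, 199], [19, 126, 199], [18, 126, 201], [19, 126, 201], [18, 132, 176], [16, 86, 130], [13, 27, 133]]
202 [[14, 28, 119], [17, 108, 153], [19, 126, 196], [19, 125, 204], [19, 125, 204], [18, 125, 202], [18, 126, 200], [18, 126, 201], [18, 125, 202], [19, 127, 201], [18, 135, 172], [14, 59, 129], [15, 26, 135]]
218 [[11, 24, 118], [17, 112, 153], [18, 127, 197], [19, 126, 204], [18, 125, 204], [18, 125, 202], [19, 126, 200], [19, 125, 200], [18, 125, 202], [19, 126, 198], [18, 133, 169], [15, 45, 125], [14, 28, 135]]
234 [[11, 24, 86], [17, 121, 148], [19, 128, 197], [19, 126, 204], [19, 125, 204], [19, 126, 202], [18, 126, 201], [18, 126, 201], [18, 125, 202], [18, 127, 198], [18, 138, 165], [13, 31, 130], [12, 28, 135]]
((287.3622741699219, 212.22088623046875), (22.667165756225586, 98.78485107421875), 2.8985769748687744)
[0.54307159 0.32261864 0.203     ]
t 3.02 pos [0.5362 0.3162 0.3035] q [ 0.421  0.326  1.301 -0.     1.516  0.634] F [ 0.7  0.3 -0.3] w 0.0853
shift [0.026 0.018 0.395] turn [-0.001  0.001 -0.004]
```

{"fn": "apply_moves", "kwargs": {"xyz": [[0.03,0.02,0],[0,0,0.1],[0,0,0.1],[0,0,0.1],[0,0,0.06],[0,0,0.035],[0,0,0],[0,0,0]], "rot": [[0,0,0],[0,0,0],[0,0,0],[0,0,0],[0,0,0],[0,0,0],[0,0,0],[0,0,0]], "hand": [1,1,1,1,1,1,0,0], "force": 30}}

```text
clock: 4.03
position: [0.5449, 0.3241, 0.1864]
ee_rot: [0.0, 0.778, 0.628, 0.001]
contact_force: [-0.3, 0.1, 0.2]
width: 0.0513
gripper_force: 0.0
```

{"fn": "apply_moves", "kwargs": {"xyz": [[0,0,0],[0,0,0],[0,0,0],[0,0,0],[0,0,0],[0,0,0]], "rot": [[0,0,0],[0,0,0],[0,0,0],[0,0,0],[0,0,0],[0,0,0]], "hand": [-0.4,-0.6,-1,-1,-1,-1], "force": 30}}

```text
clock: 4.78
position: [0.5429, 0.3243, 0.1863]
ee_rot: [-0.001, 0.778, 0.628, -0.0]
contact_force: [-5.2, 1.1, 5.5]
width: 0.0154
gripper_force: 31.3
```

```bash
python3 -c "
from h import *
to([.543,.322,.26],-12); print(status.get_state()['moment'],status.get_state()['gripper_force'])"
```

```text
t 4.78 pos [0.5429 0.3243 0.1863] q [0.428 0.401 1.476 0.002 1.266 0.639] F [-5.2  1.1  5.5] w 0.0154
shift [-0.007  0.002 -0.246] turn [-0.002 -0.001 -0.002]
[ 0.17952786  0.81724688 -0.08856284] 31.270727813243866
```

{"fn": "apply_moves", "kwargs": {"xyz": [[0,0,0],[0,0,0],[0,0,-0.02],[0,0,-0.03],[0,0,-0.03],[0,0,-0.03],[0,0,-0.03],[0,0,-0.03]], "rot": [[0,0,0],[0,0,0],[0,0,0],[0,0,0],[0,0,0],[0,0,0],[0,0,0],[0,0,0]], "hand": [-1,-1,-1,-1,-1,-1,-1,-1], "force": 110}}

```text
clock: 5.78
position: [0.5462, 0.3238, 0.2383]
ee_rot: [0.002, 0.778, 0.629, 0.002]
contact_force: [0.2, -0.2, -6.8]
width: 0.0146
gripper_force: 107.8
```

{"fn": "apply_moves", "kwargs": {"xyz": [[0,0,-0.04],[0,0,-0.05],[0,0,-0.06],[0,0,-0.06],[0,0,-0.06],[0,0,-0.05],[0,0,-0.03],[0,0,0]], "rot": [[0,0,0],[0,0,0],[0,0,0],[0,0,0],[0,0,0],[0,0,0],[0,0,0],[0,0,0]], "hand": [-1,-1,-1,-1,-1,-1,-1,-1]}}

```text
clock: 6.78
position: [0.5445, 0.3239, 0.3423]
ee_rot: [0.0, 0.778, 0.629, 0.001]
contact_force: [0.6, -0.4, -7.3]
width: 0.0146
gripper_force: 107.8
```

```bash
cat > fk.py <<'E'
from h import *
from scipy.optimize import least_squares
def fk(q_,L):
    d1,a1,a2,a3,d4,d6=L; q1,q2,q3,q4,q5,q6=q_
    # pitch about +y tips +z towards +x
    def ry(a): return R.from_euler('y',a)
    A=R.from_euler('z',q1); B=A*ry(q2); C=B*ry(q3); D=C*R.from_euler('z',q4)*ry(q5); E=D*R.from_euler('z',q6)
    p=np.array([0,0,d1])+A.apply([a1,0,0])+B.apply([0,0,a2])+C.apply([a3,0,d4])+D.apply([0,0,d6]); return p,E
if __name__=="__main__":
    d=[json.loads(l) for l in open("log.jsonl")]
    f=lambda L:np.concatenate([fk(x[0],L)[0]-x[1] for x in d]+[1e-2*(np.array(L)-[.35,.0,.4,0,.4,.2])])
    s=least_squares(f,[.35,0,.4,0,.4,.2]); print(s.x.round(4),abs(s.fun[:-6]).max())
    for x in d: print((fk(x[0],s.x)[1].inv()*q(x[2])).as_rotvec().round(3))
    np.save("L.npy",s.x)
E
python3 -c "
from h import *
to([.543,.322,.30],-12); print(status.get_state()['moment']); snap('scene','pics/s2.png')"; python3 fk.py
```

```text
t 6.78 pos [0.5445 0.3239 0.3423] q [ 0.427  0.333  1.198 -0.     1.609  0.638] F [ 0.6 -0.4 -7.3] w 0.0146
shift [-0.007 -0.004  0.141] turn [ 0.001 -0.001 -0.002]
[-0.05998716 -0.39822879 -0.05130279]
[ 6.155e-01 -2.000e-04  6.311e-01  5.750e-02  4.207e-01  8.288e-01] 0.06374241882451157
[-0.     0.     1.571]
[-0.     0.     1.571]
[-0.     0.     1.571]
[-0.     0.     1.571]
[-0.     0.     1.571]
```

View pics/s2.png

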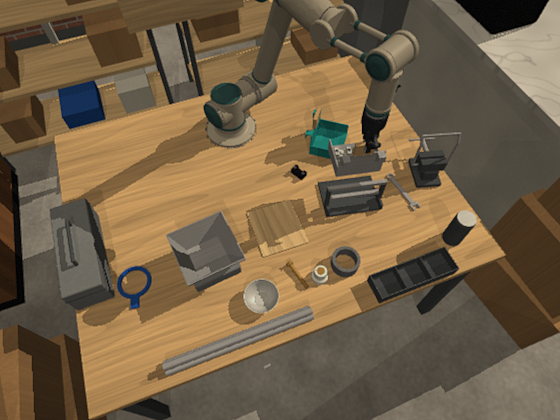

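The bin is off the rack, and the measured load of 7.3 N matches the bin plus four castings. The fit is missing a lateral offset of about 69 mm in the arm, so I'll refit.

```bash
sed -i 's/A.apply(\[a1,0,0\])/A.apply([a1,L[6],0])/; s/d1,a1,a2,a3,d4,d6=L/d1,a1,a2,a3,d4,d6=L[:6]/; s/0,.4,.2\]/0,.4,.2,.07]/g; s/1e-2/1e-3/; s/\[:-6\]/[:-7]/' fk.py; python3 fk.py
```

```text
[ 0.145  -0.      0.6297  0.0604  0.4211  0.3541  0.0694] 1.1531498917305427e-05
[-0.     0.     1.571]
[-0.     0.     1.571]
[-0.     0.     1.571]
[-0.     0.     1.571]
[-0.     0.     1.571]
```

{"fn": "apply_moves", "kwargs": {"xyz": [[0,0,-0.02],[0,0,-0.02],[0,0,-0.02],[0,0,0]], "rot": [[0.05,0,0],[0.05,0,0],[0.05,0,0],[0,0,0]], "hand": [-1,-1,-1,-1]}}

```text
clock: 7.32
position: [0.5465, 0.3232, 0.3582]
ee_rot: [-0.06, 0.776, 0.626, -0.049]
contact_force: [0.4, 0.1, -6.9]
width: 0.0145
gripper_force: 109.0
```

```bash
cat > plan.py <<'E'
from fk import *
L=np.load("L.npy"); lo=np.array([-2.89,-.75,.22,-1.18,.11,-2.7])+.03; hi=np.array([2.89,2.08,2.7,4.32,2.71,2.7])-.03
def bin_R(yaw,tilt): return R.from_euler('z',yaw,degrees=True)*R.from_euler('y',-tilt,degrees=True)
B2T=R.from_matrix(np.array([[0,1,0],[1,0,0],[0,0,-1.]]))
GL=np.array([.130,0,.134]) # grip minus lip in the bin frame
def ik(p,Rt,q0):
    f=lambda x:np.concatenate([fk(x,L)[0]-p,.3*((fk(x,L)[1]*R.from_rotvec([0,0,np.pi/2])).inv()*Rt).as_rotvec()])
    s=least_squares(f,np.clip(q0,lo+.01,hi-.01),bounds=(lo,hi)); return s.x,np.abs(s.fun).max()
if __name__=="__main__":
    H=np.array([.592,-.267])
    q0=np.array(json.loads(open("log.jsonl").readlines()[-1])[0])
    for yaw in range(-180,180,30):
        qq=None
        for start in (q0,q0+[0,0,0,1,0,0],q0+[0,0,0,0,0,1.5],q0-[0,0,0,0,0,1.5],q0+[0,0,0,0,0,-2.5]):
            start=start.copy(); start[0]=-.5; x=start; out=[]
            for tilt in range(0,76,15):
                b=bin_R(yaw,tilt); lip=np.r_[H+.03*b.apply([1,0,0])[:2]/np.linalg.norm(b.apply([1,0,0])[:2]),.18]
                xn,e=ik(lip+b.apply(GL),b*B2T,x); out.append((tilt,round(e,4),np.abs(xn-x).max())); x=xn
                if e>.003: break
            if qq is None or out[-1][0]>qq[0][-1][0]: qq=(out,x)
        print(yaw,qq[0][-1],qq[1].round(2))
E
python3 -c "
from h import *
log()"; python3 fk.py|head -1; python3 plan.py
```

```text
[0.1368 0.     0.6297 0.0604 0.4211 0.3458 0.0694] 8.762446074284114e-07
-180 (60, np.float64(0.0048), np.float64(0.3447516281910661)) [-0.35  0.96  0.38 -0.78  2.68  2.23]
-150 (75, np.float64(0.0), np.float64(0.27044602951217633)) [-0.15  0.97  0.62 -1.15  2.43  1.9 ]
-120 (75, np.float64(0.0), np.float64(0.1735485933016846)) [ 0.01  0.71  1.17 -1.13  1.97  2.04]
-90 (75, np.float64(0.039), np.float64(0.1609820683170482)) [ 0.09  0.44  1.57 -1.15  1.54  2.02]
-60 (60, np.float64(0.012), np.float64(0.5101330596071567)) [-0.15  0.1   1.86 -1.15  0.81  1.59]
-30 (60, np.float64(0.007), np.float64(0.41624253156663493)) [-0.54 -0.05  2.03  0.15  0.14 -0.16]
0 (75, np.float64(0.0), np.float64(0.5815389404937215)) [-1.16  0.09  2.24  1.66  1.09 -2.3 ]
30 (75, np.float64(0.0), np.float64(0.3053745777257628)) [-1.22  0.36  1.85  1.26  1.55 -2.22]
60 (75, np.float64(0.0), np.float64(0.14433905581837225)) [-1.1   0.61  1.37  1.07  1.96 -2.16]
90 (75, np.float64(0.0), np.float64(0.2053357562782926)) [-0.92  0.87  0.84  1.02  2.39 -2.08]
120 (75, np.float64(0.0314), np.float64(0.30285252876945135)) [-0.75  1.02  0.49  1.    2.68 -2.1 ]
150 (0, np.float64(0.0617), np.float64(2.0649946899901335)) [-0.76  0.07  1.65  0.2   1.41  2.67]
```

```bash
cat > p2.py <<'E'
from plan import *
H=np.array([.592,-.267])
for yaw in (60,75,94):
    x=np.array([-.7,.4,1.3,0.,1.5,-2.2])
    for tilt in (0,15,30,45,55,65,72):
        b=bin_R(yaw,tilt); d=bin_R(yaw,0).apply([1,0,0])[:2]; lip=np.r_[H+.025*d,.18]
        p=lip+b.apply(GL); x,e=ik(p,b*B2T,x); print(yaw,tilt,p.round(3),x.round(2),round(e,4))
E
python3 p2.py
```

```text
60 0 [ 0.67  -0.133  0.314] [-0.3   0.42  1.13  0.    1.59 -1.34] 0.0
60 15 [ 0.65  -0.167  0.343] [-0.49  0.37  1.17  0.26  1.59 -1.53] 0.0
60 30 [ 0.627 -0.206  0.361] [-0.69  0.36  1.22  0.52  1.64 -1.72] 0.0
60 45 [ 0.603 -0.248  0.367] [-0.87  0.41  1.27  0.74  1.73 -1.89] 0.0
60 55 [ 0.587 -0.276  0.363] [-0.97  0.46  1.3   0.87  1.81 -1.99] 0.0
60 65 [ 0.571 -0.303  0.354] [-1.04  0.53  1.33  0.97  1.89 -2.08] 0.0
60 72 [ 0.561 -0.321  0.345] [-1.09  0.59  1.35  1.04  1.94 -2.13] 0.0
75 0 [ 0.632 -0.117  0.314] [-0.29  0.36  1.23  0.    1.55 -1.6 ] 0.0
75 15 [ 0.622 -0.155  0.343] [-0.49  0.36  1.19  0.26  1.65 -1.79] 0.0
75 30 [ 0.61  -0.199  0.361] [-0.68  0.4   1.15  0.49  1.79 -1.93] 0.0
75 45 [ 0.598 -0.246  0.367] [-0.83  0.49  1.12  0.69  1.93 -2.03] 0.0
75 55 [ 0.589 -0.277  0.363] [-0.91  0.57  1.11  0.81  2.01 -2.07] 0.0
75 65 [ 0.581 -0.307  0.354] [-0.97  0.65  1.1   0.92  2.1  -2.1 ] 0.0
75 72 [ 0.576 -0.327  0.345] [-1.01  0.72  1.1   0.99  2.15 -2.12] 0.0
94 0 [ 0.581 -0.112  0.314] [-0.31  0.27  1.35  0.    1.52 -1.95] 0.0
94 15 [ 0.584 -0.151  0.343] [-0.5   0.34  1.21  0.22  1.73 -2.12] 0.0
94 30 [ 0.587 -0.197  0.361] [-0.65  0.46  1.07  0.42  1.95 -2.2 ] 0.0
94 45 [ 0.59  -0.245  0.367] [-0.77  0.6   0.94  0.6   2.15 -2.21] 0.0
94 55 [ 0.593 -0.277  0.363] [-0.82  0.7   0.86  0.73  2.27 -2.18] 0.0
94 65 [ 0.595 -0.308  0.354] [-0.87  0.8   0.8   0.88  2.37 -2.13] 0.0
94 72 [ 0.596 -0.329  0.345] [-0.89  0.88  0.76  0.99  2.43 -2.07] 0.0
```

{"fn": "apply_moves", "kwargs": {"xyz": [[0,0,0],[0,0,0],[0,0,0],[-0.04,0,0],[-0.08,0,0],[-0.1,0,0],[-0.1,0,0],[-0.1,0,0]], "rot": [[-0.05,0,0],[-0.05,0,0],[-0.05,0,0],[0,0,0],[0,0,0],[0,0,0],[0,0,0],[0,0,0]], "hand": [-1,-1,-1,-1,-1,-1,-1,-1]}}

```text
clock: 8.32
position: [0.5179, 0.1974, 0.3592]
ee_rot: [0.0, 0.778, 0.628, -0.001]
contact_force: [0.6, 0.1, -7.1]
width: 0.0146
gripper_force: 109.2
```

```bash
python3 -c "
from h import *
to([.581,-.107,.345],-12)"
```

```text
t 8.32 pos [0.5179 0.1974 0.3592] q [ 2.390e-01  2.040e-01  1.338e+00 -1.000e-03  1.601e+00  4.520e-01] F [ 0.6  0.1 -7.1] w 0.0146
shift [-0.947  0.42   0.049] turn [-0.001  0.001 -0.003]
```

{"fn": "apply_moves", "kwargs": {"xyz": [[-0.12,0.04,0],[-0.13,0.06,0],[-0.14,0.07,0.01],[-0.14,0.07,0.01],[-0.14,0.07,0.01],[-0.12,0.06,0.01],[-0.1,0.04,0.01],[-0.06,0.01,0]], "rot": [[0,0,0],[0,0,0],[0,0,-0.04],[0,0,-0.04],[0,0,-0.04],[0,0,-0.04],[0,0,-0.04],[0,0,-0.06]], "hand": [-1,-1,-1,-1,-1,-1,-1,-1]}}

```text
clock: 9.32
position: [0.6007, -0.1034, 0.3435]
ee_rot: [-0.001, 0.686, 0.728, -0.001]
contact_force: [-0.4, 0.2, -6.7]
width: 0.0145
gripper_force: 109.1
```

{"fn": "apply_moves", "kwargs": {"xyz": [[0,0,0],[0,0,0],[0,0,0],[0,0,0],[0,0,0],[0,0,0],[0,0,0],[0,0,0]], "rot": [[0,0,-0.1],[0,0,-0.12],[0,0,-0.12],[0,0,-0.12],[0,0,-0.12],[0,0,-0.12],[0,0,-0.12],[0,0,-0.12]], "hand": [-1,-1,-1,-1,-1,-1,-1,-1]}}

```text
clock: 10.32
position: [0.5999, -0.1011, 0.344]
ee_rot: [-0.001, 0.259, 0.966, 0.0]
contact_force: [-0.6, 0.7, -6.6]
width: 0.0149
gripper_force: 109.2
```

```bash
python3 -c "
from h import *
to([.581,-.107,.33],94)"
```

```text
t 10.32 pos [ 0.5999 -0.1011  0.344 ] q [-0.282  0.294  1.251  0.     1.599 -1.329] F [-0.6  0.7 -6.6] w 0.0149
shift [ 0.045 -0.048  0.047] turn [ 0.    -0.003 -0.566]
```

{"fn": "apply_moves", "kwargs": {"xyz": [[0,0,0],[0,0,0],[0,0,0],[0,0,0],[0,0,0],[0.02,0,0.01],[0.03,-0.02,0.02],[0.01,0,0.01]], "rot": [[0,0,-0.12],[0,0,-0.12],[0,0,-0.12],[0,0,-0.12],[0,0,-0.08],[0,0,0],[0,0,0],[0,0,0]], "hand": [-1,-1,-1,-1,-1,-1,-1,-1]}}

```text
clock: 11.32
position: [0.5822, -0.1079, 0.3317]
ee_rot: [-0.001, -0.029, 1.0, 0.0]
contact_force: [0.0, -0.4, -7.2]
width: 0.0147
gripper_force: 109.2
```

```bash
python3 -c "
from h import *
to([.581,-.107,.33],94); snap('top','pics/t3.png')"
```

```text
t 11.32 pos [ 0.5822 -0.1079  0.3317] q [-3.000e-01  2.710e-01  1.313e+00 -1.000e-03  1.560e+00 -1.930e+00] F [ 0.  -0.4 -7.2] w 0.0147
shift [0.004 0.003 0.006] turn [ 0.    -0.002 -0.01 ]
```

View pics/t3.png

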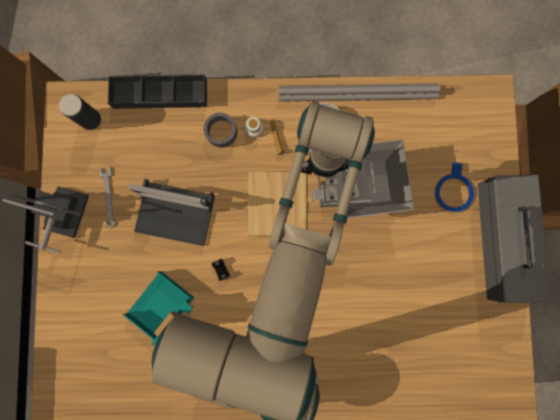

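The bin is level over the hopper with its front lip at about pixel (372,180), above the mouth. I'll start the tilt about the lip.

{"fn": "apply_moves", "kwargs": {"xyz": [[0,0,0.04],[0,-0.03,-0.02],[0,-0.05,-0.04],[0,-0.05,-0.04],[0,-0.05,-0.04],[0,0,0]], "rot": [[0,0,0],[-0.06,0,0],[-0.1,0,0],[-0.1,0,0],[-0.1,0,0],[0,0,0]], "hand": [-1,-1,-1,-1,-1,-1], "force": 115}}

```text
clock: 12.12
position: [0.5882, -0.1703, 0.352]
ee_rot: [-0.006, -0.027, 0.982, 0.185]
contact_force: [0.1, -1.2, -7.7]
width: 0.0148
gripper_force: 113.3
```

```bash
cat > lip.py <<'E'
from plan import *
s=log(); r=q(s["ee_rot"]); b=r*B2T.inv(); print("lip",(s["position"]-b.apply(GL)).round(3),"tilt",np.degrees(np.arcsin(b.apply([1,0,0])[2])).round(1),s["qpos"].round(2),s["contact_force"].round(1),s["clock"])
E
python3 lip.py
```

```text
lip [ 0.592 -0.242  0.18 ] tilt 21.4 [-0.57  0.39  1.15  0.31  1.82 -2.15] [ 0.1 -1.2 -7.7] 12.125
```

{"fn": "apply_moves", "kwargs": {"xyz": [[0,-0.05,-0.043],[0,-0.05,-0.043],[0,-0.05,-0.043],[0,-0.05,-0.043],[0,-0.05,-0.043],[0,-0.05,-0.043],[0,-0.05,-0.043],[0,-0.05,-0.043]], "rot": [[-0.1,0,0],[-0.1,0,0],[-0.1,0,0],[-0.1,0,0],[-0.1,0,0],[-0.1,0,0],[-0.1,0,0],[-0.1,0,0]], "hand": [-1,-1,-1,-1,-1,-1,-1,-1]}}

```text
clock: 13.12
position: [0.5983, -0.3189, 0.3493]
ee_rot: [-0.017, -0.025, 0.821, 0.569]
contact_force: [1.2, 0.4, -3.7]
width: 0.0148
gripper_force: 114.9
```

{"fn": "apply_moves", "kwargs": {"xyz": [[0,0,0],[0,0,0],[0,0,0],[0,0,0],[0,0,0]], "rot": [[0,0,0],[0,0,0],[0,0,0],[0,0,0],[0,0,0]], "hand": [-1,-1,-1,-1,-1]}}

```text
clock: 13.75
position: [0.5969, -0.3188, 0.3503]
ee_rot: [-0.017, -0.025, 0.821, 0.57]
contact_force: [0.2, -0.2, -3.7]
width: 0.0146
gripper_force: 115.0
```

```bash
python3 lip.py; python3 -c "
from h import *
a=snap('scene','pics/s4.png')['pixels'][180:320,120:300]; b=snap('top','pics/t4.png')['pixels'][120:240,280:440]
o=np.hstack([cv2.resize(a,(440,342)),np.vstack([cv2.resize(b,(360,270)),np.zeros((72,360,3),np.uint8)])]); cv2.imwrite('pics/c4.png',o[:,:,::-1])"
```

```text
lip [ 0.592 -0.239  0.182] tilt 69.5 [-0.88  0.84  0.78  0.95  2.4  -2.09] [ 0.2 -0.2 -3.7] 13.75
```

View pics/c4.png

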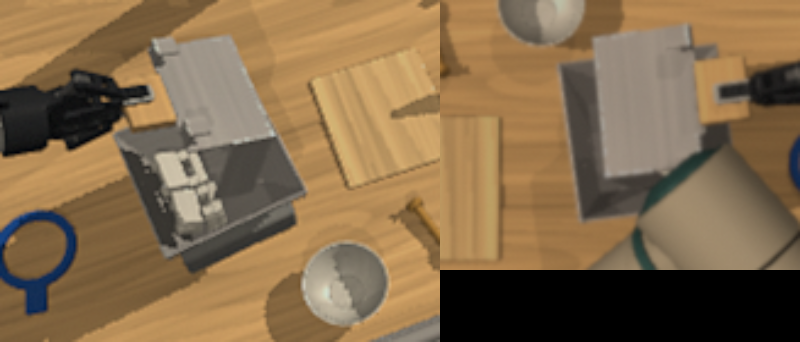

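All four castings are in the hopper: they show in the scene crop at about (190,195), and the load has dropped to the empty bin's 3.7 N. I'll lift and tilt the bin back.

{"fn": "apply_moves", "kwargs": {"xyz": [[0,0.07,-0.03],[0,0.09,-0.03],[0,0.05,0.05],[0,0.05,0.05],[0,0.05,0.05],[0,0.05,0.05],[0,0.05,0.05],[0,0.05,0.05]], "rot": [[0,0,0],[0,0,0],[0.1,0,0],[0.1,0,0],[0.1,0,0],[0.1,0,0],[0.1,0,0],[0.1,0,0]], "hand": [-1,-1,-1,-1,-1,-1,-1,-1]}}

```text
clock: 14.85
position: [0.5889, -0.1955, 0.4218]
ee_rot: [-0.008, -0.029, 0.957, 0.288]
contact_force: [-0.1, 0.5, -3.8]
width: 0.0145
gripper_force: 114.7
```

{"fn": "apply_moves", "kwargs": {"xyz": [[0,0.05,0.05],[0,0.05,0.05],[0,0.05,0.05],[0,0.05,0.05],[0,0.05,0.05],[0,0.03,0.02],[0,0,0]], "rot": [[0.1,0,0],[0.1,0,0],[0.1,0,0],[0.1,0,0],[0.1,0,0],[0.06,0,0],[0,0,0]], "hand": [-1,-1,-1,-1,-1,-1,-1]}}

```text
clock: 15.72
position: [0.5816, -0.088, 0.374]
ee_rot: [-0.001, -0.032, 0.999, 0.002]
contact_force: [-0.5, 0.1, -3.8]
width: 0.0144
gripper_force: 114.7
```

```bash
python3 lip.py; python3 -c "
from h import *
# bin footprint centre (x -72..60 -> -6) on board centre; yaw 91
B=np.array([.542,.009]); 
for yaw in (91,-89,1):
    b=R.from_euler('z',yaw,degrees=True); p=np.r_[B,.006]+b.apply([.064,0,.145]); print(yaw,p.round(3)); to([p[0],p[1],.36],yaw)
import pickle
c=pickle.load(open('top.pkl','rb')); im=get_image('top')['pixels']; cv2.imwrite('pics/t5.png',im[:,:,::-1])"
```

```text
lip [ 0.59  -0.217  0.24 ] tilt 0.2 [-0.27  0.26  1.23  0.    1.66 -1.9 ] [-0.5  0.1 -3.8] 15.725
91 [0.541 0.073 0.151]
t 15.72 pos [ 0.5816 -0.088   0.374 ] q [-0.27   0.258  1.231  0.003  1.656 -1.905] F [-0.5  0.1 -3.8] w 0.0144
shift [0.101 0.544 0.049] turn [ 0.003 -0.002  0.045]
-89 [ 0.543 -0.055  0.151]
t 15.72 pos [ 0.5816 -0.088   0.374 ] q [-0.27   0.258  1.231  0.003  1.656 -1.905] F [-0.5  0.1 -3.8] w 0.0144
shift [0.121 0.118 0.047] turn [ 0.003  0.005 -2.955]
1 [0.606 0.01  0.151]
t 15.72 pos [ 0.5816 -0.088   0.374 ] q [-0.27   0.258  1.231  0.003  1.656 -1.905] F [-0.5  0.1 -3.8] w 0.0144
shift [-0.102  0.321  0.048] turn [ 1.000e-03 -4.000e-03  1.545e+00]
```

{"fn": "apply_moves", "kwargs": {"xyz": [[0.01,0.05,0],[0.02,0.09,0],[0.02,0.11,0],[0.02,0.11,0],[0.02,0.1,0],[0.01,0.07,0],[0,0,0.05],[0,0,0.1]], "rot": [[0,0,0.045],[0,0,0],[0,0,0],[0,0,0],[0,0,0],[0,0,0],[0,0,0],[0,0,0]], "hand": [-1,-1,-1,-1,-1,-1,-1,-1]}}

```text
clock: 16.77
position: [0.5511, 0.0661, 0.3292]
ee_rot: [0.001, -0.006, 1.0, -0.0]
contact_force: [0.5, 0.3, -3.9]
width: 0.0141
gripper_force: 114.7
```

```bash
python3 -c "
from h import *
to([.541,.070,.151],91)"
```

```text
t 16.77 pos [0.5511 0.0661 0.3292] q [-0.006  0.211  1.401 -0.     1.527 -1.589] F [ 0.5  0.3 -3.9] w 0.0141
shift [0.035 0.013 0.594] turn [-0.     0.002 -0.005]
```

{"fn": "apply_moves", "kwargs": {"xyz": [[0.035,0.013,0.06],[0,0,0.1],[0,0,0.12],[0,0,0.12],[0,0,0.08],[0,0,0.04],[0,0,0.02],[0,0,0]], "rot": [[0,0,0],[0,0,0],[0,0,0],[0,0,0],[0,0,0],[0,0,0],[0,0,0],[0,0,0]], "hand": [-1,-1,-1,-1,-1,-1,-1,-1]}}

```text
clock: 17.77
position: [0.5399, 0.0708, 0.1675]
ee_rot: [0.0, -0.007, 1.0, -0.0]
contact_force: [-0.1, 0.3, -3.9]
width: 0.0149
gripper_force: 114.5
```

```bash
python3 -c "
from h import *
to([.541,.070,.151],91);snap('scene','pics/s6.png')
cv2.imwrite('pics/c6.png',cv2.resize(cv2.imread('pics/s6.png')[150:290,160:340],(720,560)))"
```

```text
t 17.77 pos [0.5399 0.0708 0.1675] q [ 0.003  0.29   1.701 -0.     1.15  -1.581] F [-0.1  0.3 -3.9] w 0.0149
shift [-0.004 -0.003  0.055] turn [-0.     0.    -0.004]
```

View pics/c6.png

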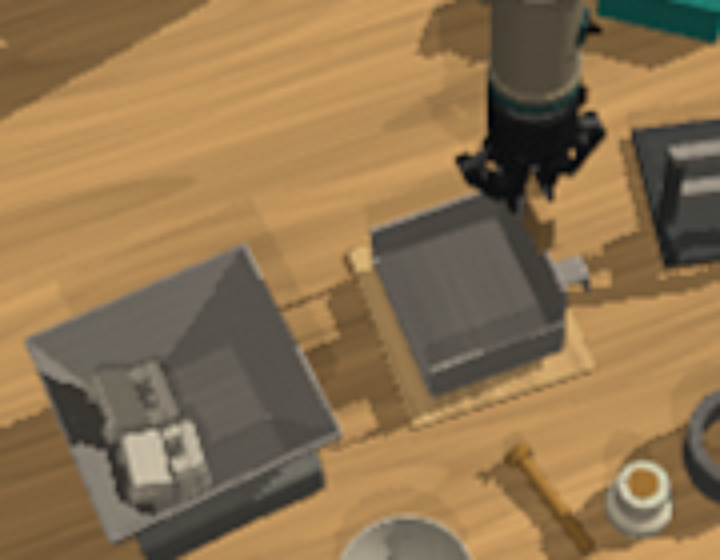

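The crop shows the bin empty and hovering over the middle of the board. I'll lower it slowly.

{"fn": "apply_moves", "kwargs": {"xyz": [[0,0,0.02],[0,0,0.01],[0,0,0.01],[0,0,0.005],[0,0,0.003],[0,0,0.003],[0,0,0]], "rot": [[0,0,0],[0,0,0],[0,0,0],[0,0,0],[0,0,0],[0,0,0],[0,0,0]], "hand": [-1,-1,-1,-1,-1,-1,-1]}}

```text
clock: 18.7
position: [0.5396, 0.0715, 0.1525]
ee_rot: [0.0, -0.007, 1.0, 0.0]
contact_force: [-1.4, 2.3, 1.1]
width: 0.0147
gripper_force: 115.2
```

{"fn": "apply_moves", "kwargs": {"xyz": [[0,0,0],[0,0,0],[0,0,0],[0,0,0],[0,0,0],[0,0,0]], "rot": [[0,0,0],[0,0,0],[0,0,0],[0,0,0],[0,0,0],[0,0,0]], "hand": [-1,-0.5,-0.4,-0.2,0,0.2], "force": 20}}

```text
clock: 19.45
position: [0.5396, 0.0712, 0.152]
ee_rot: [0.0, -0.007, 1.0, -0.0]
contact_force: [-0.3, -0.1, 0.0]
width: 0.0513
gripper_force: 0.0
```

{"fn": "apply_moves", "kwargs": {"xyz": [[0,0,-0.03],[0,0,-0.06],[0,0,-0.1],[0,0,-0.12],[0,0,-0.12],[0,0,-0.12],[0,0,-0.1],[0,0,0]], "rot": [[0,0,0],[0,0,0],[0,0,0],[0,0,0],[0,0,0],[0,0,0],[0,0,0],[0,0,0]], "hand": [0.2,0.2,0.2,0.2,0.2,0.2,0.2,0.2]}}

```text
clock: 20.45
position: [0.5406, 0.0713, 0.3501]
ee_rot: [0.003, -0.007, 1.0, -0.0]
contact_force: [-0.2, -0.3, -0.1]
width: 0.0513
gripper_force: 0.0
```

```bash
python3 -c "
from h import *
print(status.get_state()['clock']);a=snap('scene','pics/s7.png')['pixels'][140:300,140:340]
cv2.imwrite('pics/c7.png',cv2.resize(a[:,:,::-1],(750,600)))"
```

```text
20.45
```

View pics/c7.png

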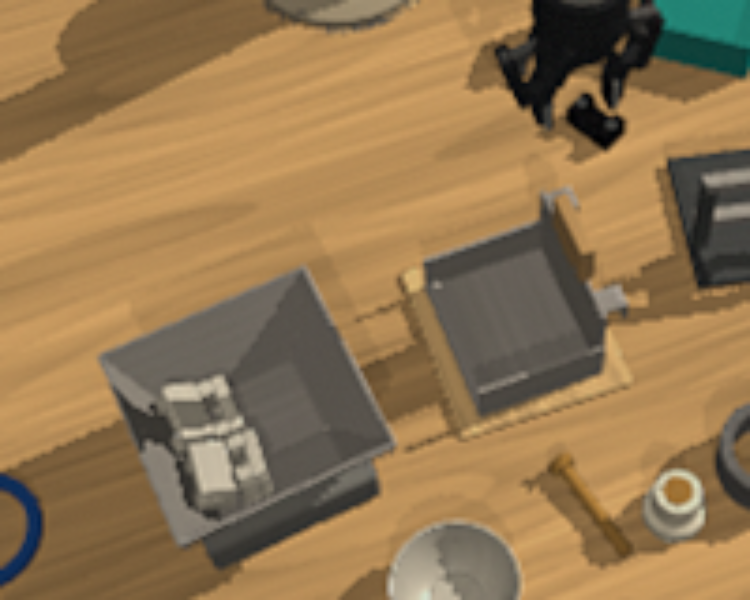

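The last picture shows the bin standing upright and empty on the board at about (515,330). The castings are piled in the hopper at about (215,440), and the gripper is clear. I'll hand the job in.

```bash
python3 -c "
from rig import job
print(job.sign_off())"
```

```text
the job is handed in; nothing more can be done
None
```

I tipped all four castings into the hopper, stood the empty bin upright in about the middle of the board, let go of it, and handed the job in at about 20.5 s on the robot's clock; the result of the judging was not shown.

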